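# Unclip the charged battery pack at the silversmith's bench

### The arm

A 6-joint arm with a two-finger parallel gripper is mounted at the origin on the work surface. World frame = base frame: x ahead of the robot, y to its left, z up, the work surface at z = 0. Lengths are in mm, angles in rad, forces in N, time in s.
With the tool pointing down it reaches from about 350 to 975 mm from the base axis. Payload 7.1 kg.
Tool frame: the origin (TCP) lies between the finger pads; the fingertips stand 19 mm ahead of it and the grasp point (between the pads) is the TCP; z points along the fingers, y is the line along which they close (so a half turn about z gives the same grasp; the last joint's range is limited). The gripper opens to 88 mm and grips with 3 to 60 N. Pads are 20 mm wide; open, the fingers measure 115 mm over their backs; the gripper's body (75 mm by 178 mm) begins 61 mm behind the grasp point.
Start: joints at [1.263, 0.423, 1.63, -0, 1.089, -0.019], TCP at [177.97, 599.109, 241.675] pointing down, gripper open.
Joint ranges: [-3, 3], [-0.9, 2.11], [0.09, 2.58], [-1.31, 4.45], [0.11, 2.69], [-2.54, 2.54]. Speed limits (rad/s): [2.39, 2.39, 3.01, 3.14, 3.14, 3.14].

### API

Orientations are given as a 3x3 rotation matrix whose columns are the frame's x, y, z axes.
In Python, from station import robot, claw, kin, monitor, optics, order gives the robot as it stands. Calls block until the motion is done:
- robot.move_ptp(position, orientation): joint-space move of the TCP to a pose.
- robot.move_linear(position, attitude=None, feed=150, guard=None): straight line of the TCP; attitude=None keeps the orientation; feed is the mean speed in mm/s. With guard (N) it stops when the force on the tool has changed by that much, and returns True; else False.
- robot.goto_joints(angles): joint-space move.
- claw.gripper_to(opening, squeeze=None): finger opening in mm; squeeze is the grip in N (None keeps the last); returns when the fingers have stopped.
- robot.sleep(seconds).
- kin.inverse_kinematics(position, orientation): joint angles nearest the present ones, or None.
- monitor.read_state(): the state.
- optics.grab_frame(name): name is "scene" or "top" or "wrist"; returns the picture (480x640x3 uint8, red, green, blue); there is no depth.
- optics.camera_model(name): a dict with "fx", "fy", "cx", "cy" (pixels), "position" and "rotation" of the camera in the world; the wrist camera has in their place "tool_from_camera" (4x4, takes a point from camera to tool coordinates, whose origin is the TCP and whose axes are the flange's). Camera axes: x right, y down, z forward; pixel columns grow to the right and rows downward; lengths in mm; the calibration is good to about 2 mm. The wrist camera is an equidistant fisheye: a pixel r from the principal point sees the ray r / f radians off the axis. A picture is of the moment at which its call begins: read the wrist's pose just before it. camera_model takes no time and is no camera call.
A pose or a line that the arm cannot do raises robot.MotionError and nothing moves.
- order.sign_off(): hands the job in; it is judged then, once.
The state is a dict: "clock": time; "joint_positions": joint angles; "joint_vel": joint speeds; "effort": joint torques, N m; "tcp_pos": TCP position; "orientation": TCP orientation; "contact_force": force on the tool from outside, world axes, zero at the start; "ft_torque": the same for the moment, N m; "finger_gap": finger opening in mm; "gripper_force": force on a finger pad.
Only numpy, scipy, OpenCV 4.12 (cv2) and the standard library are available. Lean on these libraries where they do the work, as an engineer would, in place of code of your own. Each camera call takes 0.05 s, during which the arm holds its last target. There are 200 camera calls.

### The job

Two battery packs for the cordless hand engraver are clipped into their chargers; the one whose charger lamp is green is full. Pinch its two orange side buttons in together to unlatch it, lift it out keeping it upright, and stand it in the middle of the empty wooden tray, setting it down on the tray's floor before letting go so that it is not dropped.

Things in the scene. Friction and masses are not known exactly. Their poses are not given: they have to be found in the camera images.
- ready: The full pack: grey upright block 60 (x) by 40 (y) by 80 mm tall, 0.2-0.31 kg, in the charger with the GREEN lamp (an identical pack is in the RED one). Origin: centre of underside, z up. One orange button on each of its +y and -y faces, 26 wide (x) by 22 mm tall, centred 66 mm above the underside, free 9 mm proud (58 mm over both), pressed 2 mm (44 over both).
- ready_left (a joint): Travel of the +y face's button, m: 0 out, 0.007 fully in; sprung, 3 N rising to 6.5 N, springs back. Each button carries a hook at the pack's foot (8-16 mm above the underside, 7 mm out, flush when pressed) that catches under a lip of the charger: only with both pressed fully in does the pack lift out.
- ready_right (a joint): The same for the -y face's button. Charger: fixed white socket turned as the pack is, floor 8 mm above the table, walls 96 mm overall along y ending 33 mm above the table, 2.5 mm play around the pack; its lamp, a 50 by 18 mm bar, lies low on its base at the pack's +x side.
- tray: Empty fixed wooden tray, outside 130 (x) by 120 (y) by 18 mm high, walls and floor 6 mm thick. Origin: centre of underside, which lies on the table, z up. The pack fits at any yaw. Chargers and tray stand side by side in any order, middles at least 170 mm apart; nothing within 0.15 m of them is taller than the packs in their chargers (90 mm).
Not all that is in view belongs to the job. Leave any purple or yellow look-alike of the ready alone. Of the things shaped like the tray, the wooden one is meant.

How it is judged:
By the outcome, as a careful person would: the job done as asked, in the order asked, and still so for the second after the job is handed in, with the robot touching nothing.
It also fails if it takes over 43 s, if anything falls off the work surface, if the arm or the gripper's body presses on something with over 40 N, if the wrist force passes 120 N, or if a joint passes its speed limit or range.

## Working session

There is one attempt and no reset: what is moved stays moved. The work goes in short steps, each a Python script; the robot and the scene stay as the last script left them, time stands still between calls to the robot, and variables do not carry over. Pictures are saved under pics/ and viewed, at most 10 in all, crops included, and the job is handed in when it is done.

```bash
mkdir -p pics
python3 - <<'E'
from station import *
import cv2,numpy as np
a=optics.grab_frame("top");b=optics.grab_frame("scene")
cv2.imwrite("pics/top.png",a[:,:,::-1]);cv2.imwrite("pics/scene.png",b[:,:,::-1])
for n in("top","scene","wrist"):print(n,optics.camera_model(n))
s=monitor.read_state();print(s["clock"],s["orientation"],s["finger_gap"])
E
```

```text
top {'fx': 470.64138628750953, 'fy': 470.64138628750953, 'cx': 321.739754524475, 'cy': 243.4890499636313, 'position': array([387.41266903,  40.22523122, 853.97243168]), 'rotation': array([[ 0.00650731, -0.99804754,  0.06211891],
       [-0.99973736, -0.00785824, -0.0215279 ],
       [ 0.02197402, -0.06196251, -0.99783655]])}
scene {'fx': 448.03967427840234, 'fy': 448.03967427840234, 'cx': 316.8848582212054, 'cy': 228.19740608891883, 'position': array([ 866.13909558, -196.36834907,  796.07623452]), 'rotation': array([[ 0.42734735,  0.7585103 , -0.49197192],
       [ 0.90403742, -0.35278694,  0.24136635],
       [ 0.0095176 , -0.54790829, -0.83648426]])}
wrist {'fx': 371.64829954431775, 'fy': 371.64829954431775, 'cx': 324.1409530720579, 'cy': 239.51555595330652, 'tool_from_camera': array([[ 3.01898352e-04, -9.55084592e-01, -2.96333142e-01,
         8.27017311e+01],
       [ 9.99999541e-01,  1.90235859e-05,  9.57466579e-04,
        -5.67305533e-01],
       [-9.08824258e-04, -2.96333295e-01,  9.55084160e-01,
        -1.42866353e+02],
       [ 0.00000000e+00,  0.00000000e+00,  0.00000000e+00,
         1.00000000e+00]])}
0.1 [[-9.58595253e-01  2.84771764e-01 -4.29290189e-04]
 [ 2.84772084e-01  9.58594383e-01 -1.29224890e-03]
 [ 4.35191645e-05 -1.36099352e-03 -9.99999073e-01]] 87.85250718973315
```

View pics/top.png

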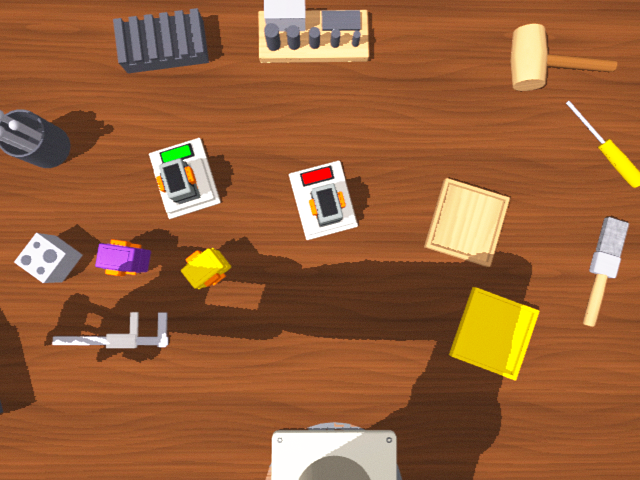

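View pics/scene.png

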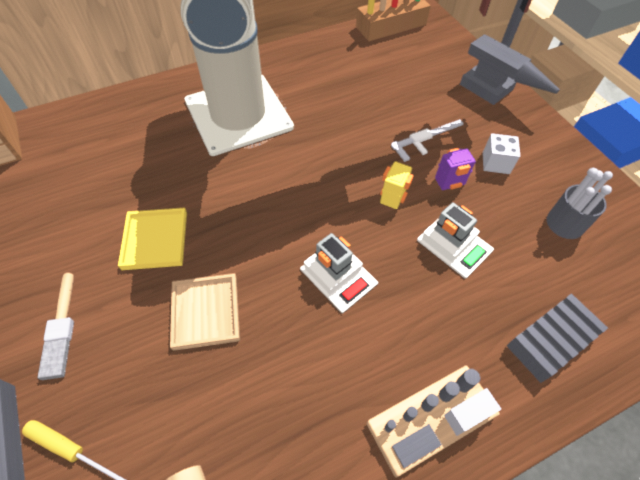

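Could be taken for the pack: the one by the green lamp at top (177,178), the one by the red lamp (327,203), purple (122,258), yellow (208,267). Trays: wooden (468,222), yellow (495,333). I choose the green-lamp pack and the wooden tray. Next I check that choice in a close rectified crop.

```bash
cat > h.py <<'E'
import cv2,numpy as np
from station import *
def ray(name,px,state=None):
    m=optics.camera_model(name);px=np.array(px,float)
    if name!="wrist":
        d=np.array([(px[0]-m["cx"])/m["fx"],(px[1]-m["cy"])/m["fy"],1]);return np.array(m["position"]),m["rotation"]@d
def onplane(name,px,z):
    p,d=ray(name,px);return p+d*(z-p[2])/d[2]
def project(name,P,s=None):
    m=optics.camera_model(name);P=np.atleast_2d(P).astype(float)
    if name=="wrist":
        T=m["tool_from_camera"];q=(P-s["tcp_pos"])@s["orientation"];c=(q-T[:3,3])@T[:3,:3]
        rho=np.hypot(c[:,0],c[:,1]);th=np.arctan2(rho,c[:,2]);k=m["fx"]*th/np.maximum(rho,1e-9)
        return np.c_[m["cx"]+k*c[:,0],m["cy"]+k*c[:,1]]
    c=(P-m["position"])@m["rotation"];return np.c_[m["cx"]+m["fx"]*c[:,0]/c[:,2],m["cy"]+m["fy"]*c[:,1]/c[:,2]]
def ortho(img,name,cx,cy,z,half=90,mmpp=.4,s=None):
    """image up=+x, left=+y"""
    n=int(2*half/mmpp);r,c=np.mgrid[:n,:n]
    P=np.c_[(cx+half-r*mmpp).ravel(),(cy+half-c*mmpp).ravel(),np.full(n*n,z)]
    u=project(name,P,s).astype(np.float32).reshape(n,n,2)
    return cv2.remap(img,u[...,0],u[...,1],cv2.INTER_LINEAR)
def Rz(yaw):  # tool pointing down, tool y along +-(pack y)
    c,s=np.cos(yaw),np.sin(yaw);return np.array([[-c,-s*1,0],[-s,c,0],[0,0,-1.]])
E
python3 - <<'E'
from h import *
a=cv2.imread("pics/top.png")
p=onplane("top",(177,178),88);lamp=onplane("top",(176,154),12)
t=[onplane("top",q,18)for q in[(446,178),(510,208),(489,266),(425,247)]]
tc=np.mean(t,0);print(p,lamp,tc,np.round(t))
b=[onplane("top",q,10)for q in[(150,153),(203,139),(219,203),(168,217)]];print(np.round(b))
o=ortho(a,"top",p[0],p[1],88);o2=ortho(a,"top",tc[0],tc[1],18)
cv2.imwrite("pics/c1.png",cv2.resize(np.hstack([o,o2]),(800,400)))
for y in(.25,.25+np.pi):
  for q in(p,tc):
    print(kin.inverse_kinematics([q[0],q[1],200],Rz(y)))
E
```

```text
[540.45335913 260.96524846  88.        ] [599.31393882 285.76913018  12.        ] [ 475.52778125 -239.63285611   18.        ] [[ 560. -202.   18.]
 [ 506. -317.   18.]
 [ 401. -277.   18.]
 [ 435. -163.   18.]]
[[601. 333.  10.]
 [628. 238.  10.]
 [511. 207.  10.]
 [485. 298.  10.]]
[ 4.30015411e-01  4.36800015e-01  1.71792453e+00 -4.44089210e-16
  9.86868110e-01 -1.39078092e+00]
[-4.89136403e-01  3.43898168e-01  1.86731443e+00 -4.44089210e-16
  9.30380056e-01 -2.30993273e+00]
[ 4.30015411e-01  4.36800015e-01  1.71792453e+00 -4.44089210e-16
  9.86868110e-01  1.75081174e+00]
[-4.89136403e-01  3.43898168e-01  1.86731443e+00 -4.44089210e-16
  9.30380056e-01  8.31659924e-01]
```

View pics/c1.png

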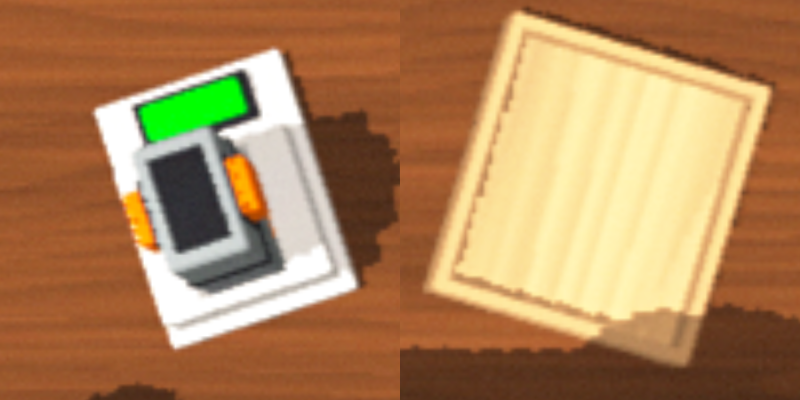

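The crop confirms it: green-lamp pack top centred at crop (194,201), yaw about 0.32. The wooden tray's centre is at crop (599,188), which is world (481,-239), yaw about -0.3, and it is empty. I move above the pack for a closer look with the wrist camera.

Run:
```python
from h import *
robot.move_ptp([540,263,200],Rz(.32))
s=monitor.read_state();f=optics.grab_frame("wrist")[:,:,::-1]
cv2.imwrite("pics/w1.png",f)
print(s["clock"],s["tcp_pos"],s["joint_positions"])
o=ortho(f,"wrist",540,263,88,80,.4,s)
g=cv2.resize(f,(533,400))
cv2.imwrite("pics/w1o.png",np.hstack([o[:,:],g[:, 100:500]]) if o.shape[0]==400 else o)
```

```text
1.9 [539.76534086 263.6602197  200.07019374] [ 4.34476067e-01  4.37407337e-01  1.71672330e+00  2.37068478e-04
  9.87288318e-01 -1.45690451e+00]
```

View pics/w1o.png

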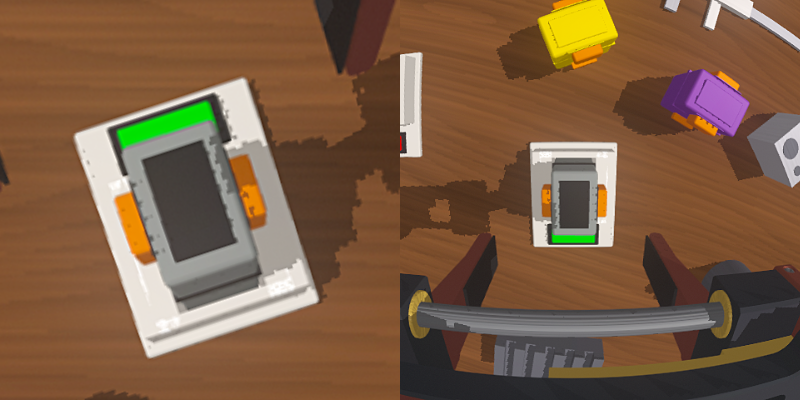

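The wrist view puts the pack top at ortho (191,208), which is world (537,266.5) with yaw 0.312. The buttons at (131,229) and (248,191) are symmetric about it. Next I descend, squeeze, and lift with a guard.

Run:
```python
from h import *
R=Rz(.312);x,y=537.3,266
def st(t):
    s=monitor.read_state();print(t,round(s["clock"],2),np.round(s["tcp_pos"],1),np.round(s["contact_force"],1),round(s["finger_gap"],1),np.round(s["gripper_force"],1));return s
robot.move_ptp([x,y,130],R)
print(robot.move_linear([x,y,74],feed=80,guard=10));st("down")
claw.gripper_to(40,30);st("closed");robot.sleep(.3);s=st("settled")
if s["finger_gap"]<46.5:
    print(robot.move_linear([x,y,100],feed=40,guard=20));st("lift1")
f=optics.grab_frame("wrist");cv2.imwrite("pics/w2.png",f[:,:,::-1])
```

```text
False
down 3.18 [537.5 266.1  74. ] [-0.1  0.2  0.1] 87.7 0.0
closed 4.04 [537.4 266.3  74.8] [-2.6  1.2  7.3] 40.5 30.0
settled 4.34 [537.4 266.3  74.8] [-2.   1.4  7.7] 40.7 30.0
False
lift1 5.14 [537.2 266.   99.9] [-1.   0.1 -4.1] 40.8 28.8
```

View pics/w2.png

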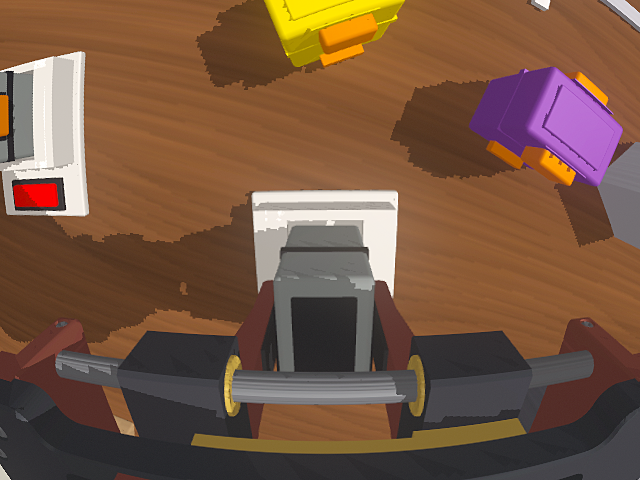

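The pack is held by both buttons and rising out of the green-lamp charger; its foot is at about (320,240). I lift higher and carry it to the tray.

Run:
```python
from h import *
def st(t):
    s=monitor.read_state();print(t,round(s["clock"],2),np.round(s["tcp_pos"],1),np.round(s["contact_force"],1),round(s["finger_gap"],1),np.round(s["gripper_force"],1));return s
claw.gripper_to(38,38)
print(robot.move_linear([537.3,266,210],feed=80,guard=20));st("up")
print(robot.move_linear([480.7,-239.2,210],Rz(-.30),feed=120));robot.sleep(.3);s=st("over")
f=optics.grab_frame("wrist")[:,:,::-1]
o=ortho(f,"wrist",480.7,-239.2,18,100,.5,s)
cv2.imwrite("pics/w3.png",np.hstack([o,cv2.resize(f,(533,400))[:,66:466]]))
```

```text
False
up 6.93 [537.  265.8 209.4] [-0.2 -0.6 -2.9] 40.1 38.0
False
over 11.62 [ 480.7 -239.2  210. ] [-0.4 -0.1 -4.2] 40.1 38.0
```

View pics/w3.png

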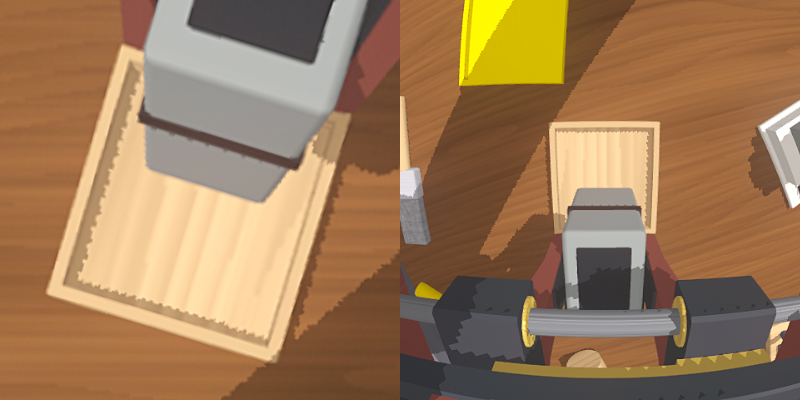

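The tray's corners at ortho (48,293), (275,361) and (122,45) give a centre of (198,203). That is within 2 mm of the plan, and the pack hangs upright above it. I lower with a guard.

Run:
```python
from h import *
def st(t):
    s=monitor.read_state();print(t,round(s["clock"],2),np.round(s["tcp_pos"],1),np.round(s["contact_force"],1),round(s["finger_gap"],1),np.round(s["gripper_force"],1));return s
x,y=480.2,-239
robot.move_linear([x,y,84],feed=80);robot.sleep(.2);st("near")
hit=robot.move_linear([x,y,66],feed=12,guard=5);print(hit);s=st("down")
if hit and s["tcp_pos"][2]<77:
    robot.sleep(.2);claw.gripper_to(62);robot.sleep(.2);claw.gripper_to(86);st("open")
    robot.move_linear([x,y,200],feed=100)
    p=s["tcp_pos"];robot.move_linear([x-60,y,240],feed=120);s=st("clear")
    f=optics.grab_frame("wrist")[:,:,::-1];t=optics.grab_frame("top")[:,:,::-1]
    cv2.imwrite("pics/w4.png",np.hstack([ortho(t,"top",x,y,18,100,.5),cv2.resize(f,(533,400))[:,66:466]]))
```

```text
near 13.59 [ 480.4 -239.1   84.3] [-0.3  0.6 -3.9] 39.9 38.0
True
down 14.53 [ 480.2 -238.9   72.9] [-0.3  0.4  6.3] 40.0 38.0
open 16.07 [ 479.3 -238.5   72. ] [-0.3 -0.1  0.7] 86.0 0.0
clear 18.25 [ 420.5 -239.1  240. ] [-0.   0.5 -0.1] 85.8 0.0
```

View pics/w4.png

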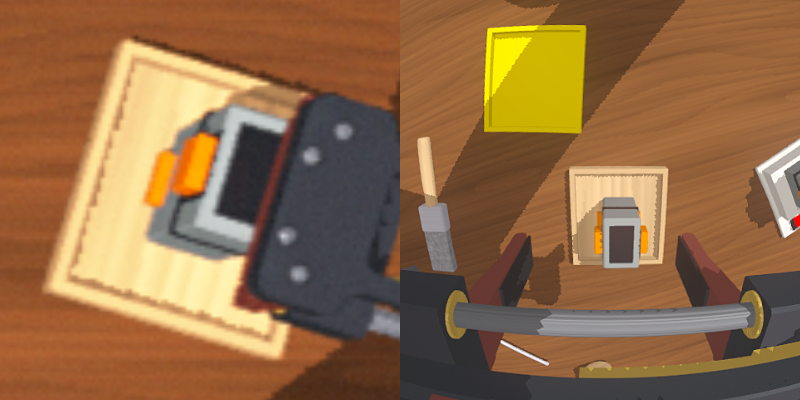

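The pack stands upright inside the wooden tray, at about (620,232) in the right half, with both buttons sprung out and the gripper clear. I hand it in.

```bash
python3 -c "
from station import order
print(order.sign_off())"
```

```text
the job is handed in; nothing more can be done
None
```

The full (green-lamp) pack was unlatched, lifted out upright and set down on the floor of the wooden tray near its middle before release; the job was handed in with about 18 s on the robot's clock.

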